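Dip one valve of a cylinder head by hand

TASK

The cylinder head on the bench has been put together with light checking springs: check that the exhaust valve of the cylinder next to the timing-chain end moves freely. Press that valve's stem lightly down with the fingertips by about 5 mm (never more than 10 mm, and only press, do not take hold of it), let it spring shut, and draw the hand clear. Leave the other valves and the tools and parts lying about as they are, and do not lean on the head.

Things in the scene. Friction and masses are not known exactly. Their poses are not given: they have to be found in the camera images.
- head: Bare aluminium three-cylinder engine head, fixed, level on timber packers, cams and tappets out. Origin: on the bench under the middle cylinder; z up, y along the head to the chain end. Casting 150 mm wide (x), y -145 to +187 mm. Cylinders at y = +90, 0, -90 mm. Cover rail all round, 146 mm above the bench; cam-bearing saddles between the valves, 140 mm high.
- chain_case (a point): Centre of the timing-chain case at the head's +y end: an open-topped rectangular pocket, 130 mm across the head and 34 mm along it, rim 146 mm above the bench. The other end has a round water-outlet stub of 30 mm diameter.
- exhaust_side (a point): Middle of the exhaust side (+x of the head): three flanges, each with two bare studs that stick out 35 mm sideways (to x = 121 mm, about 86 mm above the bench). The opposite, intake side has one flat flange with three slanted round injector bosses. Exhaust valves stand in the row at x = +40 mm, intake valves at x = -40 mm, spark plugs (white insulators, tops 154 mm high) between them at x = 0.
- ex1_tip (a point): Exhaust valve of the first cylinder, next to the chain case: the point is the centre of the top face of its stem. The stem is 7 mm in diameter, its top 167 mm above the bench when closed, standing 6 mm above a round steel spring retainer 27 mm in diameter; a light coil spring (a checking spring) is below it. The point goes down with the valve; z up.
- in1_tip (a point): Intake valve of the first cylinder, next to the chain case: the point is the centre of the top face of its stem. The stem is 7 mm in diameter, its top 167 mm above the bench when closed, standing 6 mm above a round steel spring retainer 27 mm in diameter; a light coil spring (a checking spring) is below it. The point goes down with the valve; z up.
- ex2_tip (a point): Exhaust valve of the middle cylinder: the point is the centre of the top face of its stem. The stem is 7 mm in diameter, its top 167 mm above the bench when closed, standing 6 mm above a round steel spring retainer 27 mm in diameter; a light coil spring (a checking spring) is below it. The point goes down with the valve; z up.
- in2_tip (a point): Intake valve of the middle cylinder: the point is the centre of the top face of its stem. The stem is 7 mm in diameter, its top 167 mm above the bench when closed, standing 6 mm above a round steel spring retainer 27 mm in diameter; a light coil spring (a checking spring) is below it. The point goes down with the valve; z up.
- ex3_tip (a point): Exhaust valve of the last cylinder, at the water-outlet end: the point is the centre of the top face of its stem. The stem is 7 mm in diameter, its top 167 mm above the bench when closed, standing 6 mm above a round steel spring retainer 27 mm in diameter; a light coil spring (a checking spring) is below it. The point goes down with the valve; z up.
- in3_tip (a point): Intake valve of the last cylinder, at the water-outlet end: the point is the centre of the top face of its stem. The stem is 7 mm in diameter, its top 167 mm above the bench when closed, standing 6 mm above a round steel spring retainer 27 mm in diameter; a light coil spring (a checking spring) is below it. The point goes down with the valve; z up.
- ex1 (a joint): How far that exhaust valve (ex1) is pressed down from closed, m: 0 closed, 0.013 spring solid. It starts to move at about 5 N and needs about 0.6 N more per mm; let go, it springs back shut.
- in1 (a joint): How far that intake valve (in1) is pressed down from closed, m: 0 closed, 0.013 spring solid. It starts to move at about 5 N and needs about 0.6 N more per mm; let go, it springs back shut.
- ex2 (a joint): How far that exhaust valve (ex2) is pressed down from closed, m: 0 closed, 0.013 spring solid. It starts to move at about 5 N and needs about 0.6 N more per mm; let go, it springs back shut.
- in2 (a joint): How far that intake valve (in2) is pressed down from closed, m: 0 closed, 0.013 spring solid. It starts to move at about 5 N and needs about 0.6 N more per mm; let go, it springs back shut.
- ex3 (a joint): How far that exhaust valve (ex3) is pressed down from closed, m: 0 closed, 0.013 spring solid. It starts to move at about 5 N and needs about 0.6 N more per mm; let go, it springs back shut.
- in3 (a joint): How far that intake valve (in3) is pressed down from closed, m: 0 closed, 0.013 spring solid. It starts to move at about 5 N and needs about 0.6 N more per mm; let go, it springs back shut.
- socket: Steel socket, 22 mm in diameter, 54 mm tall, standing loose on the head's inner floor (118 mm above the bench) between the plugs of the first and middle cylinders; its top is 172 mm above the bench. Origin: centre of its underside.
- tappet: Steel bucket tappet, 28 mm in diameter, 25 mm tall, standing loose on the head's inner floor between the plugs of the middle and last cylinders. Origin: centre of its underside.
- spray: Spray can, 65 mm in diameter, 158 mm tall, standing on the bench. Origin: centre of its underside.
- tin: Grey tin, 76 mm in diameter, 75 mm tall, on the bench. Origin: centre of its underside.
- dish: Round steel parts dish with bolts, 136 mm in diameter, 26 mm tall, on the bench. Origin: centre of its underside.
- spanner: Steel spanner, 200 mm long, lying on the bench along its x. Origin: underside, about mid-length.
- driver: Screwdriver with a black handle, about 200 mm long, lying on the bench along its x. Origin: underside, about mid-length.

How it is judged:
By the outcome, as a careful person would: the job done as asked, in the order asked, and still so for the second after the job is handed in, with the robot touching nothing.
It also fails if it takes over 32 s, if anything falls off the work surface, if the arm or the gripper's body presses on something with over 40 N, if the wrist force passes 120 N, or if a joint passes its speed limit or range.

ROBOT

A 6-joint arm with a two-finger parallel gripper is mounted at the origin on the work surface. World frame = base frame: x ahead of the robot, y to its left, z up, the work surface at z = 0. Lengths are in m, angles in rad, forces in N, time in s.
With the tool pointing down it reaches from about 0.375 to 0.975 m from the base axis. Payload 3.8 kg.
Tool frame: the origin (TCP) lies at the centre of the arm's flange, where the gripper is bolted on; the fingertips stand 166 mm ahead of it and the grasp point (between the pads) lies 147 mm ahead of it (manip.grip_point_offset is the distance from the TCP to the grasp point, in m); x points along the fingers, z is the direction in which the jaws open and shut, and the axes are right-handed (so a half turn about x gives the same grasp; the last joint's range is limited). The gripper opens to 88 mm and grips with 3 to 60 N. Pads are 18 mm wide; open, the fingers measure 123 mm over their backs; the gripper's body (75 mm by 187 mm) begins 45 mm behind the grasp point.
Start: joints at [-1.289, 0.264, 1.604, -0, 1.274, -0.037], TCP at [0.212, -0.641, 0.405] pointing down, gripper open.
Joint ranges: [-2.63, 2.63], [-0.94, 2.18], [0.31, 2.57], [-1.31, 4.45], [0, 2.66], [-2.55, 2.55]. Speed limits (rad/s): [2.57, 2.57, 3.14, 3.14, 3.14, 3.14].

INTERFACE

Orientations are given as [roll, pitch, yaw] about the fixed x, y, z axes, in that order (R = Rz(yaw) Ry(pitch) Rx(roll)).
In Python, from plant import manip gives the robot as it stands. Calls block until the motion is done:
- manip.move_to(position, orientation): joint-space move of the TCP to a pose.
- manip.movel(position, v=0.15, orientation=None, guard=None): straight line of the TCP; orientation=None keeps the orientation; v is the mean speed in m/s. With guard (N) it stops when the force on the tool has changed by that much, and returns True; else False.
- manip.move_joints(angles): joint-space move.
- manip.gripper_to(opening, squeeze=None): finger opening in m; squeeze is the grip in N (None keeps the last); returns when the fingers have stopped.
- manip.dwell(seconds).
- manip.inverse_kinematics(position, orientation): joint angles nearest the present ones, or None.
- manip.snapshot(name): name is "scene" or "top"; returns a dict with "frame" (420x560x3 uint8, red, green, blue), "range_z" (420x560 float32, m along the optical axis (not along the pixel's ray), 0 where there is no reading), "fx", "fy", "cx", "cy" (pixels), "R" (3x3) and "t" (3): a world point X has camera coordinates R X + t. Camera axes: x right, y down, z forward; pixel columns grow to the right and rows downward; lengths in m; the calibration is good to about 2 mm. A picture is of the moment at which its call begins.
A pose or a line that the arm cannot do raises manip.PlanningError and nothing moves.
- manip.close_job(): hands the job in, once; it reports no verdict.
Trained networks look in a picture, given as the dict that the camera call returned (one of the last four; its "shot" number tells which), for a name from the list of things; names that differ only in an ending like _2 or _b are one class to them, and where a whole thing is asked for, a point or a joint stands for the part that bears it (a point fixed in the world has none). Each returns a list of dicts, best first, with "conf" (0 to 1); they miss things now and then, are a little off and sometimes report something else, mostly with a low value. They report only what shows in the picture. A call takes as long as a camera call.
- manip.find_in(picture, thing): "centre" ([x, y, z] in m, in the coordinates of the camera as it stood for that picture, good to about 4 mm: the middle of the surface that is visible of it).
- manip.regions_of(picture, thing): "region" (420x560 bool, what is visible of it).
Readings, each from a call of its own:
- manip.read_t(): time.
- manip.read_joint_pos(): joint angles.
- manip.read_dq(): joint speeds.
- manip.read_effort(): joint torques, N m.
- manip.read_ee_pos(): TCP position.
- manip.read_tool_rot(): TCP orientation.
- manip.read_wrist_force(): force on the tool from outside, world axes, zero at the start.
- manip.read_ft_torque(): the same for the moment, N m.
- manip.read_width(): finger opening in m.
Only numpy, scipy, OpenCV 4.12 (cv2) and the standard library are available. Lean on these libraries where they do the work, as an engineer would, in place of code of your own. Each camera call takes 0.05 s, during which the arm holds its last target.

## Working session

There is one attempt and no reset: what is moved stays moved. The work goes in short steps, each a Python script; the robot and the scene stay as the last script left them, time stands still between calls to the robot, and variables do not carry over. Pictures are saved under pics/ and viewed, and the job is handed in when it is done.

```bash
mkdir -p pics; ls
python3 - <<'E'
from plant import manip
import cv2,pickle
for n in("scene","top"):
    s=manip.snapshot(n); cv2.imwrite(f"pics/{n}0.png",s["frame"][:,:,::-1])
    pickle.dump(s,open(f"pics/{n}0.pkl","wb"))
    print(n,s["R"],s["t"],s["fx"],s["cx"],s["cy"])
    if n=="top" or 1:
        for k in("head","ex1_tip","socket","spray","chain_case","exhaust_side"):
            for d in manip.find_in(s,k)[:4]:
                print(k,d["conf"],(s["R"].T@(d["centre"]-s["t"])).round(4))
print(manip.read_t(),manip.read_tool_rot(),manip.grip_point_offset)
E
```

```text
pics
scene [[ 0.51808348  0.85505188  0.02181243]
 [ 0.59641771 -0.34286048 -0.72576346]
 [-0.6130868   0.38901538 -0.68759844]] [-0.25275651 -0.23218716  1.37747583] 397.640848203128 284.48028441533603 212.21390876862205
head 0.89 [ 0.5858 -0.0154  0.1196]
socket 0.71 [0.5511 0.0348 0.1471]
spray 0.87 [0.6506 0.3808 0.0818]
chain_case 0.72 [ 0.3405 -0.4235  0.0065]
chain_case 0.59 [ 0.5896 -0.0096  0.1231]
exhaust_side 0.55 [ 0.5907 -0.0179  0.1163]
exhaust_side 0.42 [ 0.5823 -0.0178  0.1602]
top [[-0.02315229 -0.99969484  0.00861386]
 [-0.98117717  0.02106943 -0.19195689]
 [ 0.19171683 -0.01289597 -0.98136555]] [-3.17125013e-04  5.20518501e-01  1.09952375e+00] 400.1013389395363 277.27789362584093 203.96383025712504
head 0.76 [0.5325 0.0052 0.1206]
ex1_tip 0.47 [0.5865 0.078  0.1617]
ex1_tip 0.45 [0.5093 0.4421 0.0053]
socket 0.39 [0.542  0.038  0.1702]
spray 0.85 [0.6212 0.3858 0.12  ]
chain_case 0.7 [0.5862 0.0786 0.1627]
chain_case 0.62 [0.5321 0.0056 0.1227]
exhaust_side 0.95 [0.5356 0.007  0.1178]
0.7 [-1.14852466  1.57076944 -2.40051101] 0.1473
```

View pics/top0.png

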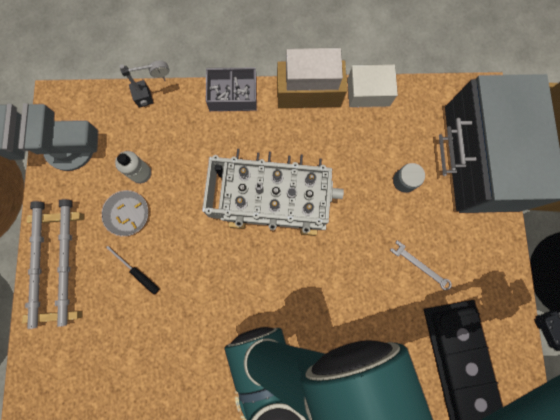

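View pics/scene0.png

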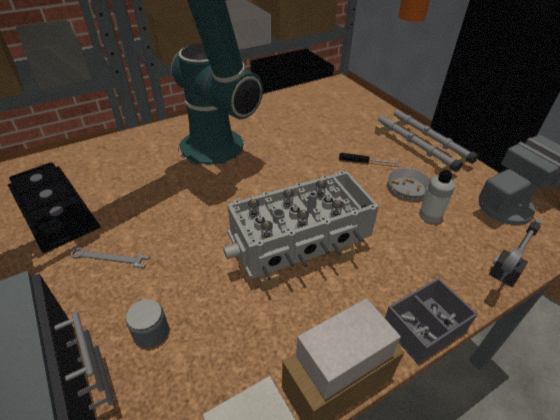

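Run:
```python
import cv2
a=cv2.imread("pics/top0.png");cv2.imwrite("pics/top0z.png",cv2.resize(a[90:270,170:400],None,fx=3.3,fy=3.3,interpolation=2))
a=cv2.imread("pics/scene0.png");cv2.imwrite("pics/scene0z.png",cv2.resize(a[90:310,180:420],None,fx=2.7,fy=2.7,interpolation=2))
```

```text
(no output)
```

View pics/top0z.png

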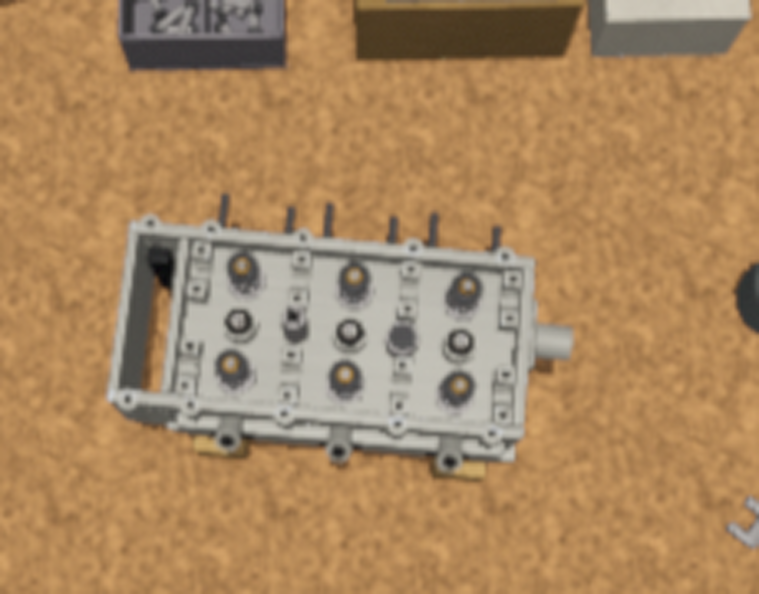

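View pics/scene0z.png

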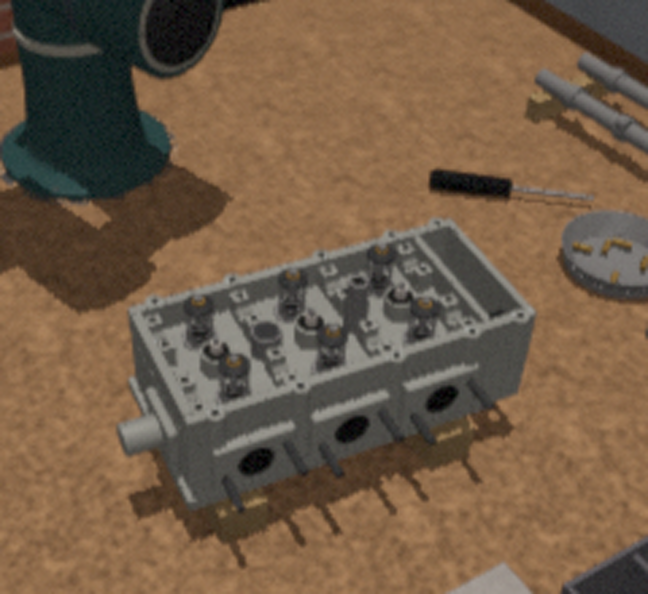

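The overview shows the chain pocket at the left of the top picture (world +y) and the studs on the far side (world +x). That puts ex1 at about px (243,170) in top and about (337,203) in scene. Next I'll fit the head pose to all six tips.

```bash
cat > fit.py <<'E'
import pickle,cv2,numpy as np
from scipy.optimize import least_squares
names=["ex1","ex2","ex3","in1","in2","in3"]
L=np.array([[.04,.09,.167],[.04,0,.167],[.04,-.09,.167],[-.04,.09,.167],[-.04,0,.167],[-.04,-.09,.167]])
G={"top":[(170+u/3.3,90+v/3.3) for u,v in[(241,264),(354,275),(467,287),(230,362),(345,373),(459,384)]],
"scene":[(180+u/2.7,90+v/2.7) for u,v in[(424,303),(332,329),(235,362),(381,251),(291,276),(199,300)]]}
S={n:pickle.load(open(f"pics/{n}0.pkl","rb")) for n in G}
def proj(s,X):
    c=X@s["R"].T+s["t"]; return np.c_[s["fx"]*c[:,0]/c[:,2]+s["cx"],s["fy"]*c[:,1]/c[:,2]+s["cy"]]
def W(p): c,s=np.cos(p[2]),np.sin(p[2]); return L@np.array([[c,-s,0],[s,c,0],[0,0,1]]).T+[p[0],p[1],0]
P={}
for n,s in S.items():
    f=s["frame"].astype(float); w=np.clip(f[:,:,0]-f[:,:,2]-25,0,None)
    out=[]
    for u,v in G[n]:
        for _ in range(3):
            a,b=int(round(u)),int(round(v)); yy,xx=np.mgrid[b-4:b+5,a-4:a+5]; k=w[b-4:b+5,a-4:a+5]
            if k.sum()>0:u,v=(k*xx).sum()/k.sum(),(k*yy).sum()/k.sum()
        out.append((u,v))
    P[n]=np.array(out)
    r=least_squares(lambda p:(proj(s,W(p))-P[n]).ravel(),[.54,0,0])
    print(n,r.x,"res",r.fun.reshape(-1,2).round(2).tolist()); print(W(r.x)[0])
r=least_squares(lambda p:np.r_[[(proj(S[n],W(p))-P[n]) for n in S]].ravel(),[.54,0,0])
print("both",r.x,r.fun.round(2)); print(W(r.x).round(4))
for n,s in S.items():
    im=cv2.resize(s["frame"][:,:,::-1],None,fx=8,fy=8,interpolation=2)
    for q,p in zip(P[n],proj(s,W(r.x))):
        cv2.circle(im,tuple(int(x*8+4) for x in q),3,(0,255,0),1);cv2.circle(im,tuple(int(x*8+4) for x in p),3,(0,0,255),1)
    u,v=(P[n].mean(0)*8).astype(int); cv2.imwrite(f"pics/fit_{n}.png",im[v-300:v+300,u-400:u+400])
    d=s["range_z"]
    for q in P[n][:1]:
        a,b=q.round().astype(int)
        for db in(-1,0,1):
          for da in(-1,0,1):
            z=d[b+db,a+da];X=s["R"].T@(np.array([(a+da-s["cx"])/s["fx"]*z,(b+db-s["cy"])/s["fy"]*z,z])-s["t"]);print(n,X.round(4))
E
python3 fit.py
```

```text
top [ 0.53902313 -0.00671394 -0.11452275] res [[-0.28, 0.05], [-0.08, 0.1], [0.36, -0.09], [0.03, -0.15], [-0.1, 0.04], [0.07, 0.04]]
[0.58904564 0.07812561 0.167     ]
scene [ 0.54633808 -0.01068712 -0.11577494] res [[0.17, -0.0], [-0.01, -0.12], [-0.09, 0.02], [0.36, -0.22], [-0.0, -0.17], [-0.39, 0.36]]
[0.59646678 0.07408972 0.167     ]
both [ 0.54183231 -0.0080311  -0.11459335] [ 0.22 -1.    0.4  -0.95  0.82 -1.14  0.54 -1.23  0.39 -1.04  0.54 -1.04
 -0.08 -1.53 -0.1  -1.71  0.   -1.65  0.15 -1.58 -0.06 -1.58 -0.29 -1.11]
[[ 0.5919  0.0768  0.167 ]
 [ 0.5816 -0.0126  0.167 ]
 [ 0.5713 -0.102   0.167 ]
 [ 0.5124  0.086   0.167 ]
 [ 0.5021 -0.0035  0.167 ]
 [ 0.4918 -0.0929  0.167 ]]
top [0.5921 0.0796 0.1697]
top [0.5914 0.0769 0.1721]
top [0.5924 0.0745 0.1684]
top [0.5896 0.0797 0.1692]
top [0.5905 0.0773 0.1659]
top [0.5904 0.0747 0.1661]
top [0.588  0.08   0.1653]
top [0.5877 0.0773 0.1662]
top [0.5876 0.0747 0.1663]
scene [0.5889 0.076  0.1644]
scene [0.5931 0.0752 0.168 ]
scene [0.594  0.0775 0.1676]
scene [0.5925 0.0731 0.1653]
scene [0.5942 0.0747 0.1659]
scene [0.5947 0.0773 0.1652]
scene [0.5936 0.0726 0.1632]
scene [0.5932 0.0761 0.1614]
scene [0.5962 0.0765 0.1635]
```

View pics/fit_top.png

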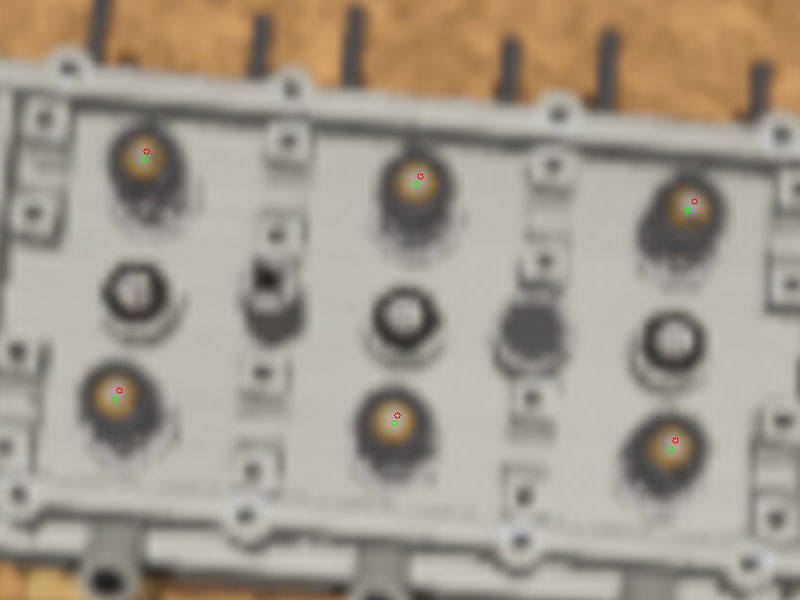

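View pics/fit_scene.png

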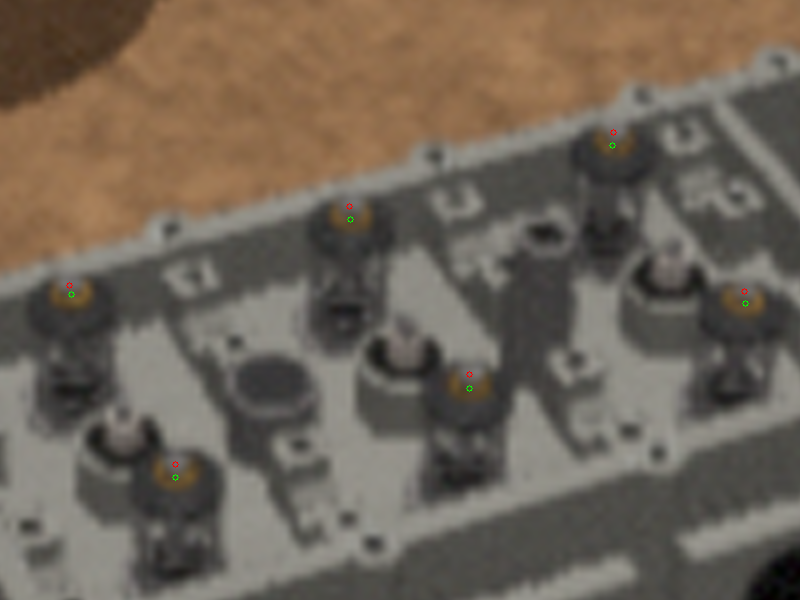

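The ochre ring is the collets, and the stem is the grey spot inside it, so I'll re-centre on the grey.

```bash
cat > fit2.py <<'E'
exec(open("fit.py").read().split("P={}")[0])
P={}
p0=[.5418,-.0080,-.1146]
for n,s in S.items():
    f=s["frame"].astype(float)[:,:,2]
    out=[]
    for u,v in proj(s,W(p0)):
        for _ in range(4):
            a,b=int(round(u)),int(round(v)); yy,xx=np.mgrid[b-2:b+3,a-2:a+3]; k=f[b-2:b+3,a-2:a+3]; k=np.clip(k-np.percentile(k,40),0,None)
            u,v=(k*xx).sum()/k.sum(),(k*yy).sum()/k.sum()
        out.append((u,v))
    P[n]=np.array(out)
    r=least_squares(lambda p:(proj(s,W(p))-P[n]).ravel(),p0)
    print(n,r.x,"res",r.fun.reshape(-1,2).round(2).tolist(),W(r.x)[0])
r=least_squares(lambda p:np.r_[[(proj(S[n],W(p))-P[n]) for n in S]].ravel(),p0)
print("both",r.x,r.fun.reshape(-1,2).round(2).tolist()); print(W(r.x)[0])
# stereo triangulation
for i in range(6):
    q=least_squares(lambda X:np.r_[[(proj(S[n],X[None])-P[n][i]) for n in S]].ravel(),W(r.x)[i]);print(names[i],q.x.round(4),q.fun.round(2))
print(S["scene"]["frame"][199:208,333:342,2]);print(S["top"]["frame"][165:175,239:249,2])
E
python3 fit2.py
```

```text
top [ 0.54065333 -0.00686098 -0.11531915] res [[0.04, -0.04], [0.02, -0.04], [-0.1, 0.16], [0.15, 0.08], [-0.01, -0.03], [-0.09, -0.12]] [0.59074339 0.0779387  0.167     ]
scene [ 5.33117607e-01 -2.49270040e-04 -1.25232682e-01] res [[-0.95, -0.36], [0.85, 0.79], [-0.4, 0.66], [-0.45, 0.34], [0.39, -0.54], [0.55, -0.85]] [0.58404586 0.08404968 0.167     ]
both [ 0.53803882 -0.0042985  -0.12035493] [[-0.84, 0.78], [-0.86, 0.96], [-0.97, 1.32], [-0.9, 0.91], [-1.06, 0.98], [-1.14, 1.06], [-1.1, 1.28], [0.62, 2.64], [-0.75, 2.76], [-0.8, 1.84], [-0.04, 1.15], [-0.0, 1.06]]
[0.58855528 0.08024787 0.167     ]
ex1 [0.5903 0.0794 0.1724] [-0.67 -0.42 -0.7   0.09]
ex2 [ 0.5777 -0.0113  0.1762] [ 0.01  0.01  0.01 -0.  ]
ex3 [ 0.5686 -0.0987  0.1769] [-0.56 -0.27 -0.53  0.03]
in1 [0.5109 0.0884 0.1744] [-0.57 -0.34 -0.63  0.08]
in2 [ 0.5001 -0.0015  0.1727] [-0.29 -0.15 -0.3   0.02]
in3 [ 0.4896 -0.0906  0.1726] [-0.32 -0.15 -0.32  0.01]
[[119 121 116 117 124 123 125 129 129]
 [ 83  87  74  84 101 103  87 106 124]
 [ 56  61  57  74  94  98  71  66  89]
 [ 53  52  48  52  61  65  56  50  60]
 [ 54  54  51  51  54  50  51  54  53]
 [ 55  54  54  56  53  49  53  54  57]
 [ 49  52  61  58  61  58  52  54  52]
 [ 44  51  53  56  56  58  56  44  42]
 [ 61  56  43  51  52  47  59  51  61]]
[[131 128 122 106  91  82  90  88  92  93]
 [159 144 123 102  86  82 102 120 143 147]
 [152 118  90  76  72  75  91 120 155 171]
 [125  81  73  77  82  70  73  89 130 165]
 [ 97  71  79 112 121  87  69  76 104 151]
 [ 85  69  81 124 139  93  66  73  88 134]
 [ 85  69  68  97 114  76  65  74  79 119]
 [ 89  72  67  66  68  63  76  76  78 117]
 [109  78  71  59  60  64  79  74  78 117]
 [135  83  72  66  68  70  73  72  86 122]]
```

Run:
```python
from plant import manip
import numpy as np
from scipy.spatial.transform import Rotation as Ro
R=Ro.from_euler("xyz",manip.read_tool_rot())
print(R.as_matrix().round(3))
R2=Ro.from_euler("z",1.289+0.131)*R
m=R2.as_matrix(); z=m[:,2]*[1,1,0]; z/=np.linalg.norm(z); x=np.array([0,0,-1.]); R2=Ro.from_matrix(np.c_[x,np.cross(z,x),z])
o=R2.as_euler("xyz"); print(o)
np.save("o.npy",o)
X=[.591,.0778]
for h in(.40,.345,.326): print(manip.inverse_kinematics([*X,h],o))
manip.gripper_to(0.0,5)
print(manip.read_width(),manip.read_t())
manip.move_to([*X,.39],o)
print(manip.read_t(),manip.read_ee_pos(),manip.read_wrist_force())
import cv2
for n in("scene","top"):
    s=manip.snapshot(n);cv2.imwrite(f"pics/{n}1.png",s["frame"][:,:,::-1])
```

```text
[[-0.     0.95   0.313]
 [-0.     0.313 -0.95 ]
 [-1.    -0.     0.   ]]
[-0.16801366  1.57079633  0.        ]
[ 8.91049207e-02  1.18966803e-01  1.78390326e+00 -4.44089210e-16
  1.23872259e+00 -7.89087383e-02]
[ 8.91049207e-02  1.60460224e-01  1.84158916e+00 -4.44089210e-16
  1.13954327e+00 -7.89087383e-02]
[ 8.91049207e-02  1.77298769e-01  1.85919289e+00 -4.44089210e-16
  1.10510100e+00 -7.89087383e-02]
0.0007436224257115995 2.0
4.8583 [0.5911858  0.07702148 0.3899966 ] [ 0.11503288 -0.95746256  0.23662935]<sys>:0: UserWarning: Gimbal lock detected. Setting third angle to zero since it is not possible to uniquely determine all angles.
```

Run:
```python
from plant import manip
import cv2
manip.movel([.591,.0778,.345],v=.05)
s=manip.snapshot("scene");cv2.imwrite("pics/s2.png",cv2.resize(s["frame"][120:270,240:440,::-1],None,fx=4,fy=4,interpolation=2))
s=manip.snapshot("top");cv2.imwrite("pics/t2.png",s["frame"][:,:,::-1])
print(manip.read_t(),manip.read_ee_pos(),manip.read_wrist_force())
```

```text
6.1083 [0.59121722 0.07781414 0.34558447] [-0.25052485 -0.35698884  0.84999913]
```

View pics/s2.png

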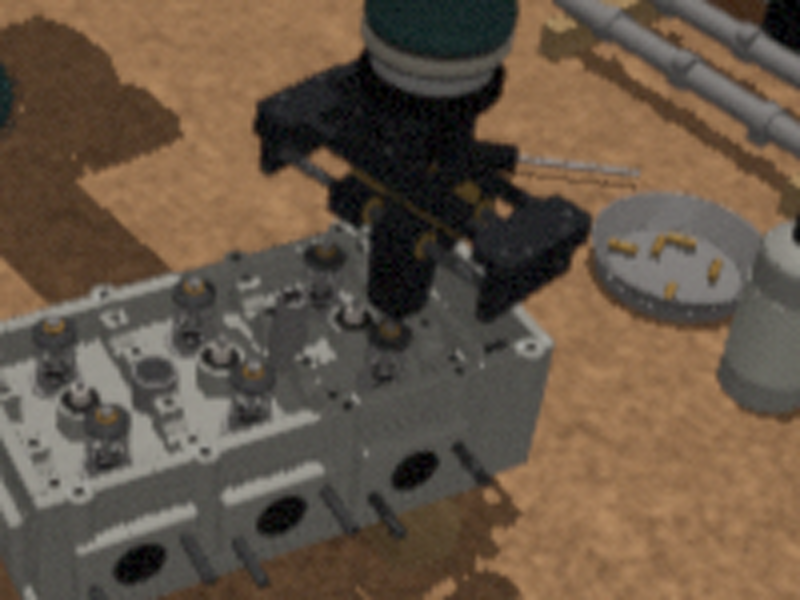

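View pics/t2.png

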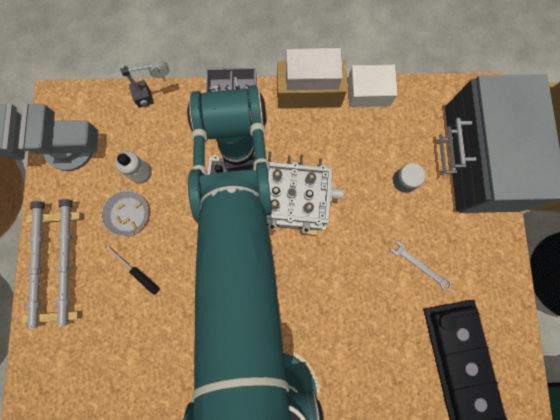

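Run:
```python
from plant import manip
import cv2,numpy as np
from scipy.spatial.transform import Rotation as Ro
s=manip.snapshot("scene")
p=manip.read_ee_pos();M=Ro.from_euler("xyz",manip.read_tool_rot()).as_matrix()
def pr(X):
    c=s["R"]@X+s["t"];return np.array([s["fx"]*c[0]/c[2]+s["cx"],s["fy"]*c[1]/c[2]+s["cy"]])
im=cv2.resize(s["frame"][160:220,300:380,::-1],None,fx=10,fy=10,interpolation=2)
f=lambda X:tuple(int(v) for v in (pr(X)-[300,160])*10+5)
for a,l in((.166,(0,255,255)),(.13,(255,255,0))):
    c=[f(p+M@np.array([a,y,z])) for y,z in((.009,.0175),(-.009,.0175),(-.009,-.0175),(.009,-.0175))]
    cv2.polylines(im,[np.array(c)],True,l,1)
cv2.circle(im,f(np.array([.5907,.0779,.167])),4,(0,0,255),1)
cv2.circle(im,f(p+M@np.array([.166,0,0])),4,(0,255,0),1)
r=np.array([[.5907+.0135*np.cos(t),.0779+.0135*np.sin(t),.161] for t in np.linspace(0,6.3,40)])
cv2.polylines(im,[np.array([f(x) for x in r])],True,(0,0,255),1)
cv2.imwrite("pics/s3.png",im);print(p,M.round(3).tolist())
```

```text
[0.59119069 0.07781678 0.34554078] [[0.001, -0.167, 0.986], [0.0, 0.986, 0.167], [-1.0, -0.0, 0.001]]
```

View pics/s3.png

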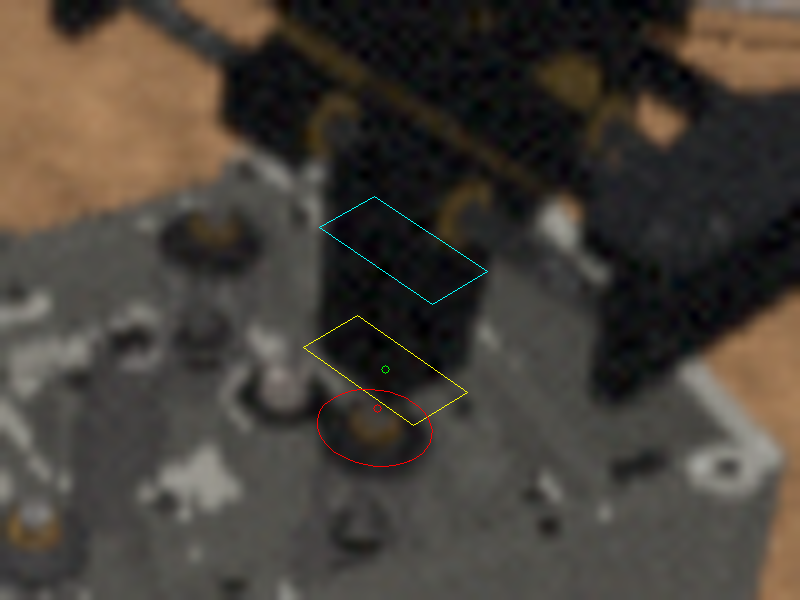

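```bash
cat > view.py <<'E'
from plant import manip
import cv2,numpy as np
from scipy.spatial.transform import Rotation as Ro
def view(name,X=(.5907,.0779)):
    s=manip.snapshot("scene")
    p=manip.read_ee_pos();M=Ro.from_euler("xyz",manip.read_tool_rot()).as_matrix()
    def pr(X):
        c=s["R"]@X+s["t"];return np.array([s["fx"]*c[0]/c[2]+s["cx"],s["fy"]*c[1]/c[2]+s["cy"]])
    raw=cv2.resize(s["frame"][170:220,310:370,::-1],None,fx=12,fy=12,interpolation=2)
    im=raw.copy(); im=np.clip(im.astype(float)*1.6,0,255).astype(np.uint8)
    f=lambda X:tuple(int(v) for v in (pr(X)-[310,170])*12+6)
    c=[f(p+M@np.array([.166,y,z])) for y,z in((.009,.0175),(-.009,.0175),(-.009,-.0175),(.009,-.0175))]
    cv2.polylines(im,[np.array(c)],True,(0,255,255),1)
    r=np.array([[X[0]+.0135*np.cos(t),X[1]+.0135*np.sin(t),.161] for t in np.linspace(0,6.3,40)])
    cv2.polylines(im,[np.array([f(x) for x in r])],True,(0,0,255),1)
    cv2.imwrite(f"pics/{name}.png",im);print(p,manip.read_t(),manip.read_wrist_force())
E
python3 - <<'E'
from view import *
manip.movel([.5925,.077,.3375],v=.03,guard=3.5)
view("s4")
E
```

```text
[0.59245248 0.07695713 0.33723728] 6.6167 [-0.26667757 -0.39072413 -0.88573919]
```

View pics/s4.png

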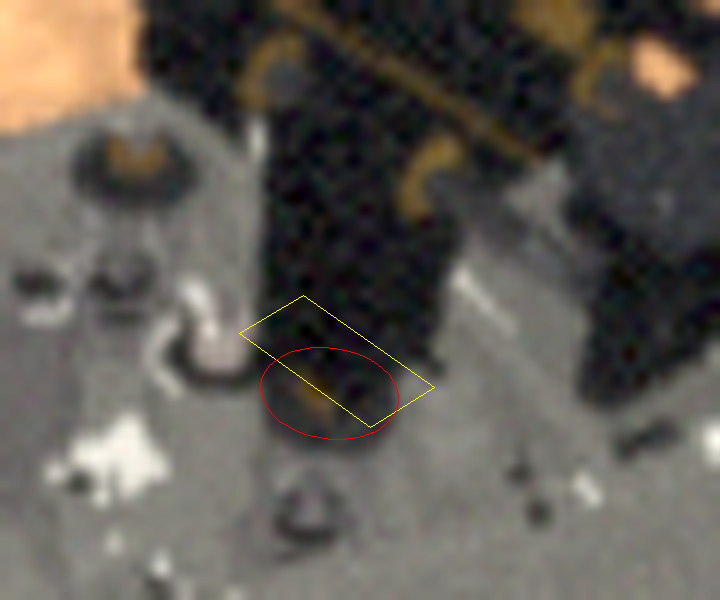

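Run:
```python
from view import *
T=[.5925,.0745]
avg=lambda n=15:np.mean([np.r_[manip.read_wrist_force(),manip.read_ft_torque()] for _ in range(n)],0)
manip.movel([*T,.341],v=.05)
t=manip.read_t(); b=avg(); print("base",b.round(3),manip.read_t()-t)
view("s5")
print(manip.movel([*T,.331],v=.01,guard=4.0))
manip.dwell(.15)
d=avg()-b
print(manip.read_ee_pos(),d.round(3),manip.read_t())
view("s6")
```

```text
base [ 0.739  0.249 -0.192 -0.023 -0.111 -0.009] 0.0
[0.59265281 0.07439692 0.34144409] 6.9167 [0.28602073 0.26083518 0.19912373]
True
[0.59243751 0.07451477 0.33295153] [-0.708 -1.471  5.781 -0.011  0.024  0.042] 7.8417
[0.59243061 0.07450746 0.33285705] 7.8917 [ 1.35818124 -0.40283719  5.09557175]
```

View pics/s6.png

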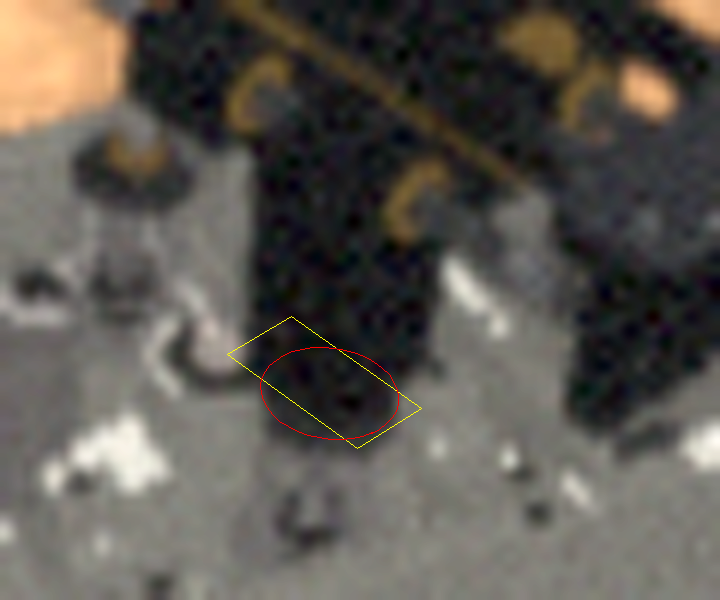

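Contact came at TCP z = 0.333, which puts the fingertips at 0.167 m. That is exactly the stem-top height, with about 5.5 N on the tool. Next is the 5 mm press.

Run:
```python
from view import *
T=[.5925,.0745]
def rd(tag,n=4):
    a=[]
    for _ in range(n): a.append(np.r_[manip.read_wrist_force(),manip.read_ft_torque()]);manip.dwell(.02)
    print(tag,manip.read_ee_pos().round(4) if hasattr(manip.read_ee_pos(),"round") else manip.read_ee_pos(),np.mean(a,0).round(2),round(manip.read_t(),2))
for z in(.331,.3295,.3278):
    print(manip.movel([*T,z],v=.01,guard=8)); manip.dwell(.1); rd(z)
view("s7")
```

```text
False
0.331 [0.5926 0.0745 0.3314] [-0.41 -0.04  5.07 -0.01 -0.03 -0.01] 8.32
False
0.3295 [0.5926 0.0745 0.3301] [-0.53 -0.31  6.02 -0.03  0.01 -0.01] 8.79
False
0.3278 [0.5926 0.0745 0.3286] [-1.12  0.43  7.03 -0.02  0.08  0.03] 9.28
[0.59264864 0.07453256 0.32860757] 9.325 [-1.24762738 -0.17461872  7.90220229]
```

View pics/s7.png

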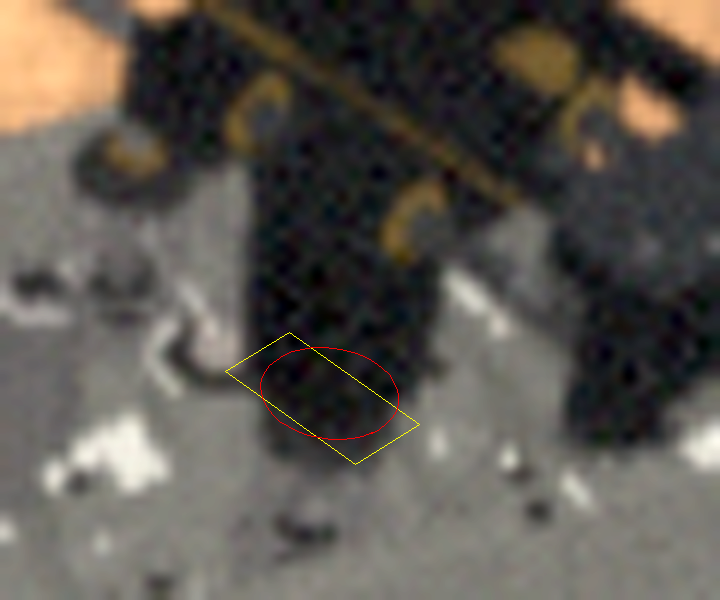

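```bash
python3 - <<'E'
from view import *
T=[.5925,.0745]
manip.movel([*T,.3268],v=.01,guard=8); manip.dwell(.3)
a=[]
for _ in range(8): a.append(manip.read_wrist_force());manip.dwell(.02)
print(manip.read_ee_pos(),np.mean(a,0))
manip.movel([*T,.345],v=.03)
manip.dwell(.1);print(manip.read_wrist_force())
view("s8")
manip.movel([*T,.42],v=.15)
manip.move_joints([-1.289, 0.264, 1.604, 0, 1.274, -0.037])
manip.dwell(.3)
import pickle
for n in("scene","top"):
    s=manip.snapshot(n); pickle.dump(s,open(f"pics/{n}9.pkl","wb"))
    cv2.imwrite(f"pics/{n}9.png",s["frame"][:,:,::-1])
    o=pickle.load(open(f"pics/{n}0.pkl","rb"))["frame"]
    D=np.abs(cv2.GaussianBlur(s["frame"],(3,3),0).astype(int)-cv2.GaussianBlur(o,(3,3),0)).max(2)
    cv2.imwrite(f"pics/d_{n}.png",np.clip(D*4,0,255).astype(np.uint8))
print(manip.read_t(),manip.read_ee_pos())
E
python3 - <<'E'
import cv2,numpy as np
a=[cv2.imread(f"pics/scene{i}.png")[160:290,220:380] for i in(0,9)]
cv2.imwrite("pics/cmp.png",cv2.resize(np.vstack([np.hstack(a)]),None,fx=2.5,fy=2.5,interpolation=2))
d=[cv2.imread(f"pics/d_{n}.png") for n in("scene","top")]
cv2.imwrite("pics/d.png",cv2.resize(np.hstack(d),(800,300)))
E
```

```text
[0.59263854 0.07452389 0.32771647] [-1.48993896 -0.10971608  7.44062361]
[-0.81181387  0.1241884   1.29566651]
[0.59236356 0.0744835  0.34457813] 10.9167 [-0.64257429  0.20806998  0.37337049]
14.8167 [ 0.21165459 -0.64091416  0.40466976]
```

View pics/cmp.png

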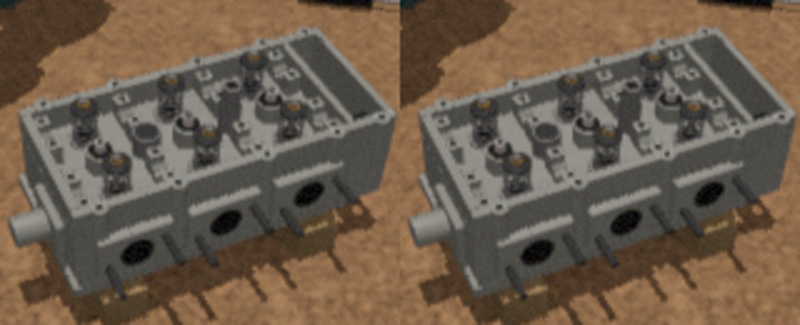

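View pics/d.png

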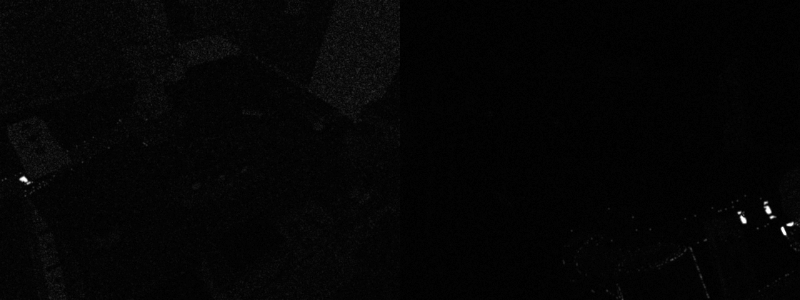

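The before and after pictures match; the only differences are the robot's own fingers, which are now closed. The valve is shut and nothing was disturbed, so I'm handing in.

```bash
python3 -c "
from plant import manip
manip.close_job()"
```

```text
the job is handed in; nothing more can be done
```

I pressed the exhaust valve of the cylinder next to the chain case (ex1) down by about 5 mm with the closed fingertips and let it spring shut. I then drew the arm back to its start pose and handed the job in. It took about 15 s of the 32 s allowed.

- **Contact:** The fingertips met the stem at 0.167 m, exactly its closed height. The force rose from about 5 N to 7.4 N at the deepest point.
- **Depth:** The arm's position gives about 5.3 mm of travel. The noisy force reading suggests about 4 mm. Both are well under 10 mm.
- **After the press:** The force dropped back to near zero. Before and after pictures from both cameras show the valve shut and the other valves, tools and parts unmoved; only the robot's own fingers differ.
- **Disagreement:** The scene camera showed the fingers about 3–5 mm away from where the arm's position put them. I aimed between the two estimates, which kept the stem under the fingertips either way. The contact height and the retainer moving down in the picture confirmed it.

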